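# Unpack the cleaning-trial bottles into the bench rack in their order

### The job

The four bottles for a cleaning trial have come up in the foam-lined transit tray, standing in the order in which they will be tried. Move them one by one into the empty wooden bench rack in the same order from left to right as seen from the robot (the leftmost in the tray goes into the rack's leftmost compartment, and so on), one bottle to a compartment. Keep every bottle upright, set it down on the rack's floor rather than dropping it in, and let go of all of them.

Things in the scene. Friction and masses are not known exactly. Their poses are not given: they have to be found in the camera images.
- large_bottle: large amber glass bottle with a black screw cap, 59 mm across, 114 mm tall. Loose. Origin: centre of its underside; z is its axis, up. At the start it stands in its foam pocket with its underside 10 mm above the worktop. The cap does not turn: a cylinder 46 mm across from 93 to 114 mm above the origin; the glass is full width (59 mm) up to 92 mm. About 0.15 kg.
- small_bottle: small amber glass bottle with a white screw cap, 47 mm across, 92 mm tall. Loose. Origin: centre of its underside; z is its axis, up. At the start it stands in its foam pocket with its underside 10 mm above the worktop. The cap does not turn: a cylinder 37 mm across from 74 to 92 mm above the origin; the glass is full width (47 mm) up to 74 mm. About 0.12 kg.
- powder_jar: straight clear jar of powder with a red cap, 45 mm across, 108 mm tall (a second jar like it, at the very back of the bench under the shelf, is no part of the job). Loose. Origin: centre of its underside; z is its axis, up. At the start it stands in its foam pocket with its underside 10 mm above the worktop. The cap does not turn: 45 mm across, from 87 to 108 mm above the origin. About 0.11 kg.
- dropper_bottle: slender brown dropper bottle, 33 mm across, 102 mm tall. Loose. Origin: centre of its underside; z is its axis, up. At the start it stands in its foam pocket with its underside 10 mm above the worktop. Body 33 mm across up to about 62 mm, tapering to a collar 24 mm across up to 77 mm; above it the black bulb, 13 mm across, from 76 to 102 mm. The bulb is firm and can be gripped. About 0.07 kg.
- foam_large_bottle: dark grey foam block, 78.5 x 78.5 x 30 mm, fixed; it lies in the tray and its round pocket (63 mm across, 24 mm deep from the top) is cut for the large amber bottle, which stands in it at the start. Origin: centre of its underside, 4 mm above the worktop; z up. Where this block lies along the tray tells which place in the row the large amber bottle had.
- foam_small_bottle: dark grey foam block, 78.5 x 78.5 x 30 mm, fixed; it lies in the tray and its round pocket (52 mm across, 24 mm deep from the top) is cut for the small amber bottle, which stands in it at the start. Origin: centre of its underside, 4 mm above the worktop; z up. Where this block lies along the tray tells which place in the row the small amber bottle had.
- foam_powder_jar: dark grey foam block, 78.5 x 78.5 x 30 mm, fixed; it lies in the tray and its round pocket (49 mm across, 24 mm deep from the top) is cut for the red-capped jar, which stands in it at the start. Origin: centre of its underside, 4 mm above the worktop; z up. Where this block lies along the tray tells which place in the row the red-capped jar had.
- foam_dropper_bottle: dark grey foam block, 78.5 x 78.5 x 30 mm, fixed; it lies in the tray and its round pocket (38 mm across, 24 mm deep from the top) is cut for the dropper bottle, which stands in it at the start. Origin: centre of its underside, 4 mm above the worktop; z up. Where this block lies along the tray tells which place in the row the dropper bottle had.
- tray: shallow aluminium transit tray, fixed, 88 mm (x) by 328 mm (y), 352 mm over its wire end grips, and 27 mm high, holding the four foam blocks in a row. Origin: centre of its underside; its y axis runs along the row, +y to the robot's left (the tray is turned at most 0.15 rad). The four places are centred at y = +120, +40, -40 and -120 mm, x = 0. The tray stands either nearer to the robot than the rack or beyond it.
- rack: light wooden bench rack for bottles, fixed, 92 mm (x) by 348 mm (y), empty at the start. Origin: centre of its underside; its y axis runs along the row, +y to the robot's left (turned at most 0.15 rad). Four equal compartments centred at y = +120, +40, -40 and -120 mm, x = 0; each 76 mm wide along y and about 78 mm along x. Floor 10 mm above the worktop; partitions 4 mm thick, up to 42 mm; steel rails at front and back at 44 mm; end cheeks up to 56 mm above the worktop.
Mind the look-alikes: they are no part of the job. What is shaped like the dropper_bottle but yellow is not meant.

How it is judged:
By the outcome, as a careful person would: the job done as asked, in the order asked, and still so for the second after the job is handed in, with the robot touching nothing.
It also fails if it takes over 101 s, if anything falls off the work surface, if the arm or the gripper's body presses on something with over 40 N, if the wrist force passes 120 N, or if a joint passes its speed limit or range.

### The arm

A 6-joint arm with a two-finger parallel gripper is mounted at the origin on a cart in front of the work surface, level with it; the furniture and walls round the work are solid. World frame = base frame: x ahead of the robot, y to its left, z up, the work surface at z = 0. Lengths are in m, angles in rad, forces in N, time in s.
With the tool pointing down it reaches from about 0.325 to 0.875 m from the base axis. Payload 4.4 kg.
Tool frame: the origin (TCP) lies at the very end of the fingers, on their centre line; the grasp point (between the pads) lies 19 mm behind it (r.grip_point_offset is the distance from the TCP to the grasp point, in m); z points along the fingers, y is the direction in which the jaws open and shut (so a half turn about z gives the same grasp; the last joint's range is limited). The gripper opens to 85 mm and grips with 20 to 120 N. Pads are 22 mm wide; open, the fingers measure 114 mm over their backs; the gripper's body (76 mm by 85 mm) begins 54 mm behind the grasp point. The pads swing forward as they close: fully open they stand 13 mm farther back than shut.
Start: joints at [-1.5, 0.207, 1.542, -0, 1.393, -0.15], TCP at [0.126, -0.561, 0.231] pointing down, gripper open.
Joint ranges: [-2.73, 2.73], [-0.86, 2.22], [0.23, 2.46], [-1.11, 4.25], [0.08, 2.63], [-2.82, 2.82]. Speed limits (rad/s): [2.79, 2.79, 3.14, 3.14, 3.14, 3.14].

### API

Orientations are given as a rotation vector (axis times angle).
In Python, from bench import r gives the robot as it stands. The module is installed in compiled form; this text tells all that it offers.
- The arm moves only by the tool move_arm, never from a script. Its argument "moves" is a list that holds one entry, the list of rows, each a list of 7 numbers: the turn, a rotation vector about the world's x, y, z in rad, then the shift along the world's x, y, z in mm, then the gripper command: -1 is fully open, 1 is shut, values between are in proportion. A call has 1 to 20 rows; each row is the pose to reach, as a shift and turn from the pose commanded when the call began; what a row does not reach only later rows make up. A row lasts 1/12 s, in which the tool goes at most 41.7 mm and 7.16 degrees, less where a joint would pass 70% of its speed; a pose out of reach is approached as far as the arm can. A call with a gripper value outside its range is refused whole. The fingers move at their own pace and stop on an object; the grip force is fixed at half the most. Time passes only in rows, so rows that repeat a pose let the fingers close. It gives the time, the measured TCP pose, the force and the opening at its end, in the units of the state.
- r.state(): the state, without advancing time (a new reading comes with each control period).
- r.snapshot(name): name is "scene" or "side" or "wrist"; returns a dict with "frame" (420x560x3 uint8, red, green, blue), "intrinsics" (3x3 intrinsics, pixels), "T" (4x4, takes a point from camera to world coordinates). Camera axes: x right, y up, looking along -z (the intrinsics and any distortion apply to the point x, -y, -z); pixel columns grow to the right and rows downward; lengths in m; the calibration is good to about 2 mm. A picture is of the moment at which its call begins. There is no depth.
- r.close_job(): hands the job in, once; it reports no verdict.
Trained networks look in the newest picture that a camera, given by its name, has taken for a name from the list of things; names that differ only in an ending like _2 or _b are one class to them, and where a whole thing is asked for, a point or a joint stands for the part that bears it (a point fixed in the world has none). Each returns a list of dicts, best first, with "confidence" (0 to 1); they miss things now and then, are a little off and sometimes report something else, mostly with a low value. They report only what shows in the picture. A call takes as long as a camera call. They do not tell look-alikes from the thing itself.
- r.look_for(camera, query): "at" ([column, row] in pixels, amid what is visible of it).
- r.place_of(camera, query): "at" ([column, row] in pixels: a listed point, or the origin of a listed thing).
The state is a dict: "time_s": time; "joint_positions": joint angles; "qd": joint speeds; "effort": joint torques, N m; "tool_pos": TCP position; "eef_rot": TCP orientation; "contact_force": force on the tool from outside, world axes, zero at the start; "moment": the same for the moment, N m; "width": finger opening in m.
Only numpy, scipy, OpenCV 4.12 (cv2) and the standard library are available. Lean on these libraries where they do the work, as an engineer would, in place of code of your own. Each camera call takes 0.05 s, during which the arm holds its last target.

## Working session

There is one attempt and no reset: what is moved stays moved. The work goes in short steps, Python scripts to look and compute and a tool call to move; the robot and the scene stay as the last step left them, time stands still between calls to the robot, and variables do not carry over. Pictures are saved under pics/ and viewed, and the job is handed in when it is done.

Besides the shell and the picture viewer there is one more tool, called by a JSON object that holds its "method" and its "body". move_arm: Moves the arm, as the interface text tells. Its arguments: {"type":"object","properties":{"moves":{"type":"array"}},"required":["moves"]}

```bash
mkdir -p pics; python3 - <<'E'
from bench import r
import cv2,numpy as np
print(r.state())
for n in ["scene","side","wrist"]:
    s=r.snapshot(n); cv2.imwrite(f"pics/{n}0.png",s["frame"][:,:,::-1])
    print(n,s["intrinsics"].tolist(),np.round(s["T"],4).tolist(),[k for k in s])
    for q in ["large_bottle","small_bottle","powder_jar","dropper_bottle","tray","rack"]:
        print(q,[(np.round(d["at"],1).tolist(),round(d["confidence"],2)) for d in r.place_of(n,q)])
E
```

```text
{'time_s': 0.0, 'joint_positions': array([-1.49952488e+00,  2.07466373e-01,  1.54299843e+00,  4.14409612e-05,
        1.39349396e+00, -1.50500097e-01]), 'qd': array([-2.39025406e-04, -9.80574048e-04, -1.90752828e-03,  2.85024647e-04,
       -6.98154233e-05, -5.75992065e-04]), 'effort': array([ 4.54986102e-04, -3.83027029e+01, -2.91600555e+01, -3.32335803e-04,
        1.04618873e-02, -6.73540210e-07]), 'tool_pos': array([ 0.1264217 , -0.56013514,  0.23007835]), 'eef_rot': array([-3.11995161e+00, -3.47371563e-01, -2.11047252e-04]), 'contact_force': array([-0.40865869, -0.61970748, -0.12890219]), 'moment': array([-0.01367275, -0.04087872, -0.01892471]), 'width': 0.08588053677964753}
scene [[521.3691639617684, 0.0, 274.7865905502534], [0.0, 521.3691639617684, 215.66338575195235], [0.0, 0.0, 1.0]] [[-0.6878, 0.5661, -0.4544, -0.1033], [-0.7257, -0.5203, 0.4502, 0.4613], [0.0184, 0.6393, 0.7687, 1.1209], [0.0, 0.0, 0.0, 1.0]] ['frame', 'intrinsics', 'T']
large_bottle []
small_bottle [([267.1, 192.0], 0.68)]
powder_jar [([196.7, 234.1], 0.71)]
dropper_bottle [([159.0, 260.5], 0.74), ([246.9
[... 380 characters left out ...]
'intrinsics', 'T']
large_bottle [([224.5, 225.2], 0.55)]
small_bottle [([270.6, 194.6], 0.77), ([240.7, 223.6], 0.46), ([305.3, 256.7], 0.28)]
powder_jar [([200.6, 251.6], 0.71)]
dropper_bottle [([379.3, 165.3], 0.83), ([357.3, 173.3], 0.73), ([249.4, 213.7], 0.7), ([150.4, 294.2], 0.6)]
tray [([239.2, 219.4], 0.86)]
rack [([307.1, 255.1], 0.77)]
wrist [[366.2733692559536, 0.0, 278.28742949702706], [0.0, 366.2733692559536, 207.7161602996053], [0.0, 0.0, 1.0]] [[0.2198, 0.9399, 0.2612, 0.1918], [-0.9755, 0.2117, 0.0593, -0.5459], [0.0005, -0.2678, 0.9635, 0.3735], [0.0, 0.0, 0.0, 1.0]] ['frame', 'intrinsics', 'T']
large_bottle []
small_bottle []
powder_jar []
dropper_bottle []
tray []
rack []
```

View pics/scene0.png

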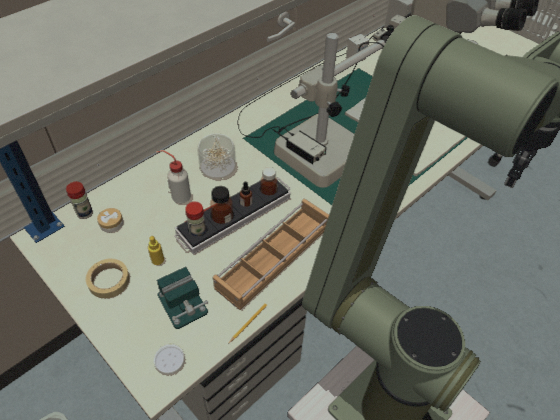

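View pics/side0.png

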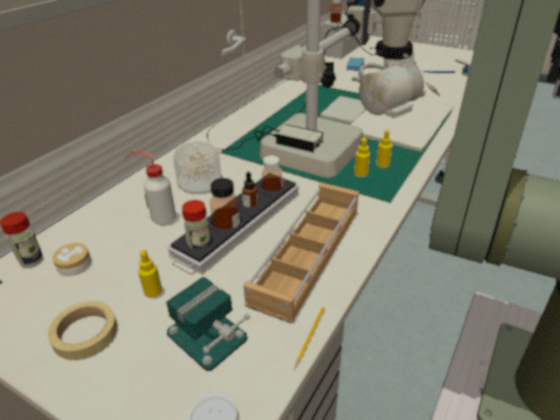

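View pics/wrist0.png

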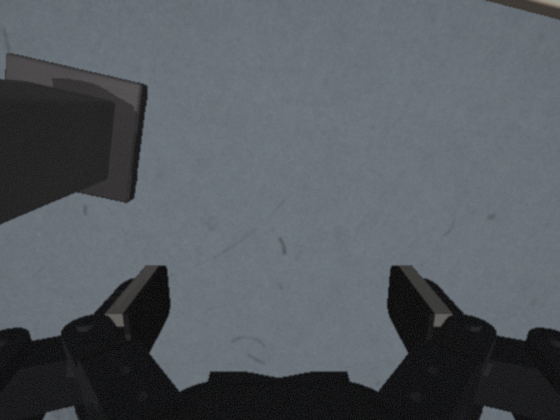

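The tray lies beyond the rack. In `scene`, left to right, it holds the red-capped jar (197,220), the large amber bottle (221,205), the dark dropper (246,195) and the white-capped bottle (269,182). The yellow dropper look-alikes, at (156,250) in `scene` and (363,158) and (385,150) in `side`, stand loose on the bench. So does the second jar at (80,200). I'll triangulate next.

```bash
cat > h.py <<'E'
import numpy as np,cv2
from bench import r
def ray(s,p):
    K=s["intrinsics"];T=np.array(s["T"]);d=np.linalg.inv(K)@np.array([p[0],p[1],1.0])
    d=np.array([d[0],-d[1],-d[2]]);d=T[:3,:3]@d
    return T[:3,3],d/np.linalg.norm(d)
def atz(s,p,z):
    o,d=ray(s,p);return o+d*(z-o[2])/d[2]
def tri(l):
    A=np.zeros((3,3));b=np.zeros(3)
    for s,p in l:
        o,d=ray(s,p);P=np.eye(3)-np.outer(d,d);A+=P;b+=P@o
    x=np.linalg.solve(A,b)
    return x,[float(np.linalg.norm((np.eye(3)-np.outer(d,d))@(x-o))) for o,d in [ray(s,p) for s,p in l]]
def proj(s,X):
    T=np.array(s["T"]);c=T[:3,:3].T@(np.asarray(X,float)-T[:3,3]);K=s["intrinsics"]
    return np.array([K[0,0]*c[0]/-c[2]+K[0,2],K[1,1]*-c[1]/-c[2]+K[1,2]])
E
python3 - <<'E'
from h import *
S={n:r.snapshot(n) for n in ["scene","side"]}
np.set_printoptions(precision=4,suppress=True)
names=["large_bottle","small_bottle","powder_jar","dropper_bottle","foam_large_bottle","foam_small_bottle","foam_powder_jar","foam_dropper_bottle","tray","rack"]
for q in names:
    for n in S:
        for d in r.place_of(n,q): print(q,n,np.round(d["at"],1),round(d["confidence"],2),"ray at z=.01:",atz(S[n],d["at"],0.01 if "foam" not in q else .004)[:2])
im=S["scene"]["frame"][140:320,140:360,::-1]; cv2.imwrite("pics/c1.png",cv2.resize(im,None,fx=3.6,fy=3.3,interpolation=cv2.INTER_CUBIC))
im=S["side"]["frame"][140:330,140:390,::-1]; cv2.imwrite("pics/c2.png",cv2.resize(im,None,fx=3.2,fy=3.1,interpolation=cv2.INTER_CUBIC))
E
```

```text
large_bottle scene [223.9 218.8] 0.58 ray at z=.01: [ 0.64   -0.0784]
large_bottle side [225.1 226.6] 0.59 ray at z=.01: [ 0.6492 -0.0763]
small_bottle side [272.7 192.5] 0.93 ray at z=.01: [ 0.6282 -0.2347]
powder_jar side [202.2 250.8] 0.92 ray at z=.01: [0.6429 0.0085]
powder_jar side [251.8 213.6] 0.37 ray at z=.01: [ 0.6252 -0.1422]
dropper_bottle scene [248.2 203.3] 0.81 ray at z=.01: [ 0.6372 -0.1652]
dropper_bottle scene [156.2 262.6] 0.73 ray at z=.01: [0.6456 0.1426]
dropper_bottle side [251.1 211.7] 0.88 ray at z=.01: [ 0.6305 -0.1473]
dropper_bottle side [382.8 163.5] 0.68 ray at z=.01: [ 0.4505 -0.4842]
dropper_bottle side [151.1 291.2] 0.64 ray at z=.01: [0.6543 0.1399]
dropper_bottle side [358.2 171.1] 0.63 ray at z=.01: [ 0.491  -0.4195]
foam_large_bottle scene [221.7 221.7] 0.78 ray at z=.01: [ 0.6402 -0.0702]
foam_large_bottle side [227.1 233.2] 0.82 ray at z=.01: [ 0.6372 -0.0661]
foam_small_bottle scene [271.5 195.1] 0.83 ray at z=.01: [ 0.6193 -0.2388]
foam_small_bottle side [272.  194.9] 0.7 ray at z=.01: [ 0.6292 -0.2328]
foam_powder_jar scene [197.9 231.4] 0.75 ray at z=.01: [ 0.6577 -0.0012]
foam_powder_jar scene [224.2 219.1] 0.75 ray at z=.01: [ 0.6426 -0.0812]
foam_dropper_bottle scene [245.6 206.4] 0.62 ray at z=.01: [ 0.6374 -0.1555]
foam_dropper_bottle side [251.4 212.5] 0.75 ray at z=.01: [ 0.633  -0.1517]
tray scene [232.1 216.5] 0.81 ray at z=.01: [ 0.631  -0.1003]
tray side [240.5 222.4] 0.89 ray at z=.01: [ 0.6289 -0.1041]
rack scene [274.9 257.5] 0.73 ray at z=.01: [ 0.4505 -0.0922]
rack scene [244.6 210.3] 0.71 ray at z=.01: [ 0.6246 -0.1406]
rack scene [233.9 214.8] 0.47 ray at z=.01: [ 0.6323 -0.108 ]
rack side [308.5 255.5] 0.88 ray at z=.01: [ 0.4522 -0.0823]
```

View pics/c1.png

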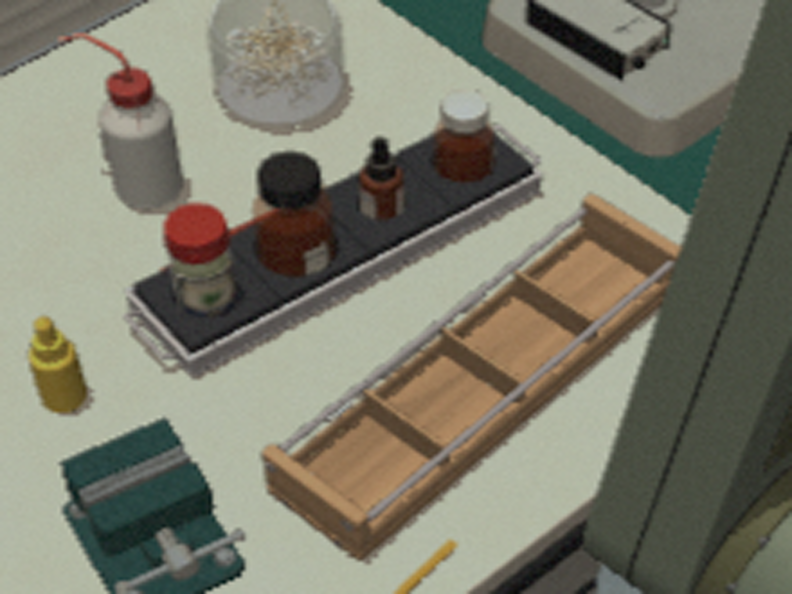

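View pics/c2.png

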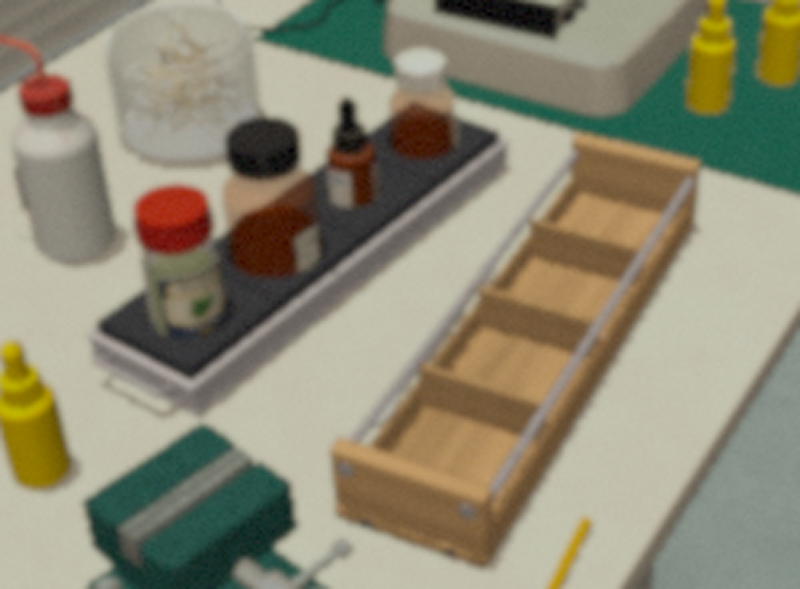

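```bash
python3 - <<'E'
from h import *
np.set_printoptions(precision=3,suppress=True)
A=r.snapshot("scene");B=r.snapshot("side")
for n,a,b in [("clamp",(320,88),(300,62)),("boomend",(365,47),(345,38)),("jarcaptop",(194.5,203.8),(194.5,201)),("large cap",(220.5,187),(222.5,182)),("washcap",(175.5,161),(154,165)),("small cap",(269,170),(271.5,157.5)),("bulb top",(245.5,180),(248,173)),
 ("vise top",(178,280),(200,293)),("yellow top",(152,238),(143.5,252))]:
    print(n,*tri([(A,a),(B,b)]))
for n,a in [("stand base front",(330,185)),("base left",(277,150)),("pole base",(322,145)),("wash base",(180,202)),("beaker base",(217,172)),("vise",(205,315)),("pole",(330,40))]: print(n,atz(A,a,0.0),atz(A,a,0.3))
# rack corner tops: end cheek z=.056
for n,a in [("nearL far",(140+268/3.6,140+452/3.3)),("nearL near",(140+362/3.6,140+520/3.3)),("far far",(140+590/3.6,140+197/3.3))]: print(n,atz(A,a,0.056))
for n,a in [("nearL far",(140+338/3.2,140+445/3.1)),("nearL near",(140+490/3.2,140+490/3.1)),("far far",(140+577/3.2,140+137/3.1)),("far near",(140+697/3.2,140+160/3.1))]: print(n,atz(B,a,0.056))
E
```

```text
clamp [ 0.676 -0.465  0.239] [0.0070249673002653204, 0.00702496730026529]
boomend [ 0.679 -0.687  0.253] [0.01748372933703089, 0.01748372933703099]
jarcaptop [ 0.652 -0.001  0.123] [0.0005094728242985831, 0.0005094728242985856]
large cap [ 0.658 -0.092  0.112] [0.002259937148290304, 0.0022599371482904026]
washcap [ 0.803 -0.054  0.129] [0.0008006152961476182, 0.000800615296147528]
small cap [ 0.627 -0.234  0.105] [0.000603743870480712, 0.0006037438704806409]
bulb top [ 0.647 -0.167  0.095] [0.0009179201149917901, 0.0009179201149917805]
vise top [0.515 0.158 0.094] [9.914331904236089e-05, 9.914331904228637e-05]
yellow top [0.655 0.133 0.098] [0.001144067681879853, 0.0011440676818799784]
stand base front [ 0.534 -0.396  0.   ] [ 0.364 -0.166  0.3  ]
base left [ 0.748 -0.384  0.   ] [ 0.52  -0.158  0.3  ]
pole base [ 0.669 -0.505  0.   ] [ 0.462 -0.246  0.3  ]
wash base [ 0.779 -0.031  0.   ] [0.543 0.101 0.3  ]
beaker base [ 0.8   -0.185  0.   ] [ 0.558 -0.012  0.3  ]
vise [0.447 0.143 0.   ] [0.3   0.228 0.3  ]
pole [ 1.06  -0.967  0.   ] [ 0.749 -0.584  0.3  ]
nearL far [0.485 0.077 0.056]
nearL near [0.399 0.069 0.056]
far far [ 0.514 -0.26   0.056]
nearL far [0.488 0.077 0.056]
nearL near [0.402 0.066 0.056]
far far [ 0.516 -0.257  0.056]
far near [ 0.432 -0.27   0.056]
```

{"method": "move_arm", "body": {"moves": [[[0, 0, 0.2, 60, 65, 20, -1], [0, 0, 0.6, 180, 195, 70, -1], [0, 0, 1.35, 420, 460, 100, -1], [0, 0, 1.35, 420, 460, 100, -1], [0, 0, 1.35, 420, 460, 100, -1], [0, 0, 1.35, 420, 460, 100, -1], [0, 0, 1.35, 420, 460, 100, -1], [0, 0, 1.35, 420, 460, 100, -1], [0, 0, 1.35, 420, 460, 100, -1], [0, 0, 1.35, 420, 460, 100, -1], [0, 0, 1.35, 420, 460, 100, -1], [0, 0, 1.35, 420, 460, 100, -1], [0, 0, 1.35, 420, 460, 100, -1], [0, 0, 1.35, 420, 460, 100, -1], [0, 0, 1.35, 420, 460, 100, -1], [0, 0, 1.35, 420, 460, 100, -1], [0, 0, 1.35, 420, 460, 100, -1], [0, 0, 1.35, 420, 460, 100, -1], [0, 0, 1.35, 420, 460, 100, -1]]]}}

```text
time_s: 3.83
tool_pos: [0.5455, -0.1019, 0.3308]
eef_rot: [-2.221, -2.22, 0.002]
contact_force: [0.1, -0.2, -0.0]
width: 0.0851
```

```bash
python3 - <<'E'
from h import *
np.set_printoptions(precision=4,suppress=True)
W=r.snapshot("wrist");cv2.imwrite("pics/w1.png",W["frame"][:,:,::-1])
np.savez("w1.npz",**W)
print(W["T"])
print({k:v for k,v in r.state().items() if k in("time_s","tool_pos","eef_rot","joint_positions")})
for q in ["large_bottle","small_bottle","powder_jar","dropper_bottle","tray","rack"]:
    print(q,[(np.round(d["at"],1).tolist(),round(d["confidence"],2),atz(W,d["at"],.01 if q not in("tray","rack") else 0)[:2]) for d in r.place_of("wrist",q)])
E
```

```text
[[ 1.     -0.0001  0.0022  0.5451]
 [-0.0005  0.9635  0.2679 -0.0342]
 [-0.0021 -0.2679  0.9635  0.4729]
 [ 0.      0.      0.      1.    ]]
{'time_s': 3.8833, 'joint_positions': array([-0.3409,  0.1054,  1.4538, -0.0005,  1.5834, -0.3398]), 'tool_pos': array([ 0.5454, -0.1022,  0.3308]), 'eef_rot': array([-2.2221, -2.2198,  0.0015])}
large_bottle [([356.4, 138.5], 0.85, array([ 0.6414, -0.0734]))]
small_bottle [([340.1, 258.8], 0.58, array([ 0.6283, -0.2353]))]
powder_jar [([365.5, 68.9], 0.67, array([0.6476, 0.008 ])), ([209.0, 155.4], 0.36, array([ 0.4566, -0.0944]))]
dropper_bottle [([349.9, 198.8], 0.7, array([ 0.6373, -0.1509])), ([240.7, 371.8], 0.53, array([ 0.4876, -0.4182]))]
tray [([354.4, 137.0], 0.66, array([ 0.6408, -0.0724])), ([337.6, 255.4], 0.51, array([ 0.6264, -0.2345]))]
rack [([209.9, 154.0], 0.62, array([ 0.456 , -0.0939])), ([348.9, 197.0], 0.62, array([ 0.6378, -0.1509]))]
```

View pics/w1.png

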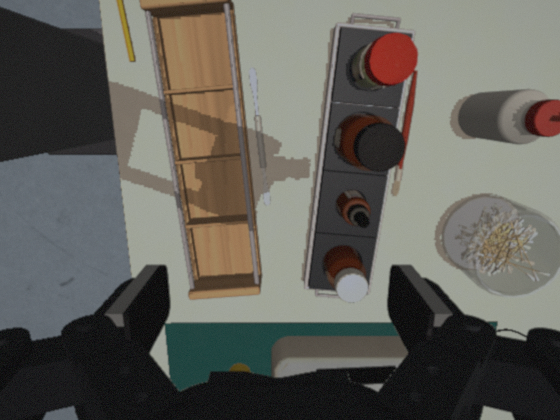

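```bash
python3 - <<'E'
from h import *
W=np.load("w1.npz");f=W["frame"][:,:,::-1]
a=cv2.resize(f[10:305,295:425],None,fx=2,fy=2,interpolation=cv2.INTER_CUBIC)
b=cv2.resize(f[0:300,130:270],None,fx=2,fy=2,interpolation=cv2.INTER_CUBIC)
out=np.zeros((600,560,3),np.uint8);out[:a.shape[0],:a.shape[1]]=a;out[:b.shape[0],275:275+b.shape[1]]=b
cv2.imwrite("pics/w1c.png",out)
E
```

```text
(no output)
```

View pics/w1c.png

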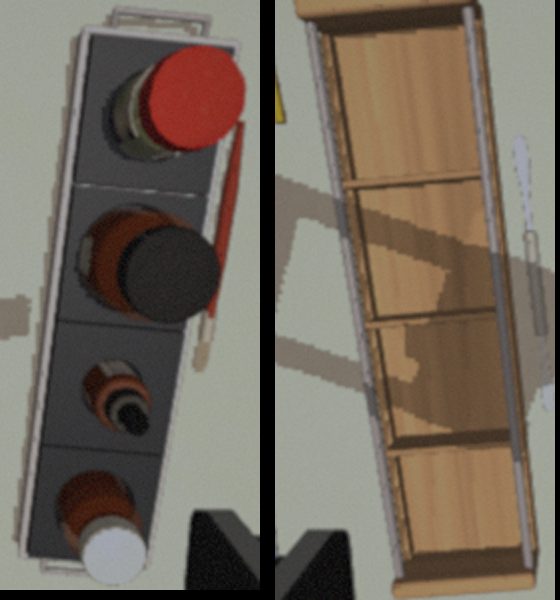

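```bash
python3 - <<'E'
from h import *
np.set_printoptions(precision=4,suppress=True)
W=dict(np.load("w1.npz"));A=r.snapshot("scene");B=r.snapshot("side")
t=lambda u,v:(295+u/2,10+v/2)
k=lambda u,v:(130+(u-275)/2,v/2)
caps={"jar":(t(199,96),.118,(194.5,202.5),(194.5,200.5)),"large":(t(174,274),.124,(220.5,190),(222.5,181)),"drop":(t(133,419),.112,(245.7,180),(248,173)),"small":(t(114,556),.102,(269,169.5),(271.5,158.5))}
P={}
for n,(w,z,a,b) in caps.items():
    x,e=tri([(W,w),(A,a),(B,b)]);P[n]=atz(W,w,z)
    print(n,"wrist@z",P[n],"scene",atz(A,a,z)[:2],"side",atz(B,b,z)[:2],"tri",x,np.round(e,4))
for n,p in dict(TL=t(83,30),TR=t(240,42),BL=t(21,556)).items(): print(n,atz(W,p,.027))
print("foam gaps", [atz(W,t(*p),.034)[:2] for p in [(76,186),(212,192),(57,321),(185,328),(41,445),(160,453)]])
print("rack partitions z.042")
for p in [(343,184),(481,176),(365,325),(497,313),(388,450),(513,438)]: print(p,atz(W,k(*p),.042)[:2])
print("cheeks inner/out .056")
for p in [(393,584),(535,577),(393,595),(535,587)]: print(p,atz(W,k(*p),.056)[:2])
E
```

```text
jar wrist@z [0.6492 0.0074 0.118 ] scene [ 0.6596 -0.0054] side [ 0.6572 -0.0068] tri [0.6457 0.0046 0.1322] [0.0013 0.0035 0.0026]
large wrist@z [ 0.6423 -0.0717  0.124 ] scene [ 0.6437 -0.0785] side [ 0.6455 -0.0801] tri [ 0.6392 -0.0726  0.1308] [0.002  0.0022 0.0006]
drop wrist@z [ 0.6301 -0.1472  0.112 ] scene [ 0.6353 -0.1575] side [ 0.6296 -0.1451] tri [ 0.6315 -0.1502  0.1123] [0.0032 0.0062 0.0033]
small wrist@z [ 0.6267 -0.2306  0.102 ] scene [ 0.6293 -0.237 ] side [ 0.6276 -0.2342] tri [ 0.6262 -0.2319  0.1044] [0.0023 0.0028 0.0007]
TL [0.6088 0.0522 0.027 ]
TR [0.6964 0.046  0.027 ]
BL [ 0.5806 -0.2703  0.027 ]
foam gaps [array([ 0.6072, -0.0311]), array([ 0.6857, -0.0344]), array([ 0.5988, -0.1095]), array([ 0.6765, -0.1138]), array([ 0.5912, -0.1889]), array([ 0.667 , -0.1942])]
rack partitions z.042
(343, 184) [ 0.4158 -0.0191]
(481, 176) [ 0.4935 -0.0149]
(365, 325) [ 0.4221 -0.0986]
(497, 313) [ 0.5003 -0.0915]
(388, 450) [ 0.4305 -0.1763]
(513, 438) [ 0.508  -0.1685]
cheeks inner/out .056
(393, 584) [ 0.4313 -0.2606]
(535, 577) [ 0.5211 -0.2557]
(393, 595) [ 0.4308 -0.2684]
(535, 587) [ 0.521  -0.2627]
```

```bash
python3 - <<'E'
from h import *
np.set_printoptions(precision=4,suppress=True)
W=dict(np.load("w1.npz"));A=r.snapshot("scene");B=r.snapshot("side")
t=lambda u,v:(295+u/2,10+v/2)
for n,w,a,b in [("jar",t(199,96),(194.7,209),(194,208.4)),("large",t(174,274),(220.5,192),(222.2,185.2)),("drop",t(133,419),(245.6,183),(248.7,173.9)),("small",t(114,556),(269.2,172),(271.2,160.6))]:
    x,e=tri([(W,w),(A,a),(B,b)]);print(n,x,np.round(e,4))
# rack floor/partition check from side view: rail tops
s=r.state();print(s["tool_pos"],s["eef_rot"])
for q in ["foam_powder_jar","rack"]:
  for d in r.place_of("side",q): print(q,d)
# rack partition 2 top centre in side view, c2 pixel (550,305 mid)
k=lambda u,v:(130+(u-275)/2,v/2)
for n,w,b in [("part1 near",k(343,184),(140+520/3.2,140+402/3.1)),("cheek R far",k(535,587),(140+577/3.2,140+137/3.1)),("cheek R near",k(393,595),(140+697/3.2,140+162/3.1))]: print(n,*tri([(W,w),(B,b)]))
E
```

```text
jar [0.649  0.0063 0.1113] [0.0028 0.0026 0.0005]
large [ 0.6424 -0.0741  0.1194] [0.0022 0.0024 0.0007]
drop [ 0.631  -0.1504  0.107 ] [0.0017 0.0024 0.0008]
small [ 0.6279 -0.2346  0.0956] [0.0007 0.0014 0.0011]
[ 0.5464 -0.101   0.3313] [2.2206 2.2222 0.0001]
foam_powder_jar {'at': [197.3, 250.0], 'confidence': 0.97}
foam_powder_jar {'at': [235.9, 222.2], 'confidence': 0.75}
foam_powder_jar {'at': [303.6, 256.0], 'confidence': 0.57}
rack {'at': [305.8, 254.5], 'confidence': 0.91}
part1 near [ 0.4219 -0.0152  0.0447] [0.00656439075487243, 0.006564390754872482]
cheek R far [ 0.5206 -0.2663  0.0494] [4.278005352220766e-05, 4.278005352217642e-05]
cheek R near [ 0.431  -0.2681  0.0561] [0.00017823955566306573, 0.00017823955566305697]
```

{"method": "move_arm", "body": {"moves": [[[0, 0, 0, 104, 108, -100, -1], [0, 0, 0, 104, 108, -150, -1], [0, 0, 0, 104, 108, -150, -1], [0, 0, 0, 104, 108, -150, -1], [0, 0, 0, 104, 108, -150, -1], [0, 0, 0, 104, 108, -150, -1]]]}}

```text
time_s: 4.98
tool_pos: [0.6481, 0.0112, 0.1725]
eef_rot: [-2.209, -2.219, 0.01]
contact_force: [-2.2, -0.5, -1.8]
width: 0.0857
```

```bash
python3 - <<'E'
from h import *
W=r.snapshot("wrist");cv2.imwrite("pics/w2.png",W["frame"][:,:,::-1]);np.savez("w2.npz",**W)
s=r.state();print(s["time_s"],s["tool_pos"],s["eef_rot"])
E
```

```text
5.0333 [0.64814584 0.0098986  0.17459585] [-2.21036225 -2.21983477  0.00976557]
```

View pics/w2.png

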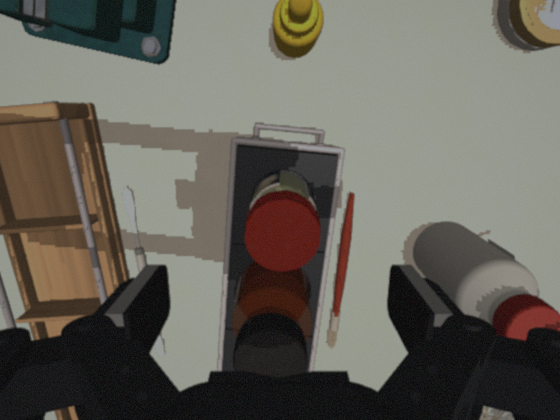

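The image shows the red cap at (283,231), midway between the fingers at columns 150 and 405. The large black cap sits below it, and the yellow look-alike is loose at (299,25).

```bash
python3 - <<'E'
from h import *
W=dict(np.load("w2.npz"));f=W["frame"]
hsv=cv2.cvtColor(f,cv2.COLOR_RGB2HSV)
m=(((hsv[...,0]<8)|(hsv[...,0]>172))&(hsv[...,1]>170)&(hsv[...,2]>90)).astype(np.uint8)
m[:, 335:]=0;m[:,:230]=0
c=max(cv2.findContours(m,0,2)[0],key=cv2.contourArea);(x,y),R=cv2.minEnclosingCircle(c);print(x,y,R,atz(W,(x,y),.118),cv2.boundingRect(c))
# expected top radius at z .118
p=proj(W,[.65,.007,.118]);q=proj(W,[.6725,.007,.118]);print(p,q)
E
```

```text
281.827392578125 234.77401733398438 37.096248626708984 [0.64870708 0.00850069 0.118     ] (245, 200, 74, 70)
[284.07836348 237.28141741] [323.6150732  237.61462275]
```

{"method": "move_arm", "body": {"moves": [[[0, 0, 0, 0, 1, -40, -1], [0, 0, 0, 0, 1, -80, -1], [0, 0, 0, 0, 1, -115, -1], [0, 0, 0, 0, 1, -120, -1], [0, 0, 0, 0, 1, -120, -1], [0, 0, 0, 0, 1, -120, 0.3], [0, 0, 0, 0, 1, -120, 1], [0, 0, 0, 0, 1, -120, 1], [0, 0, 0, 0, 1, -120, 1], [0, 0, 0, 0, 1, -120, 1], [0, 0, 0, 0, 1, -120, 1], [0, 0, 0, 0, 1, -120, 1]]]}}

```text
time_s: 6.03
tool_pos: [0.6526, 0.0077, 0.0649]
eef_rot: [2.217, 2.22, 0.005]
contact_force: [-1.8, 0.2, 7.3]
width: 0.0436
```

{"method": "move_arm", "body": {"moves": [[[0, 0, 0, 0, 0, 20, 1], [0, 0, 0, 0, 0, 50, 1], [0, 0, 0, 0, 0, 80, 1], [0, 0, 0, -20, 2, 85, 1], [0, 0, 0, -60, 5, 85, 1], [0, 0, 0, -100, 9, 85, 1], [0, 0, 0, -140, 13, 85, 1], [0, 0, 0, -175, 16, 85, 1], [0, 0, 0, -195, 17, 85, 1], [0, 0, 0, -199, 17, 85, 1], [0, 0, 0, -199, 17, 85, 1], [0, 0, 0, -199, 17, 85, 1]]]}}

```text
time_s: 7.03
tool_pos: [0.4532, 0.0248, 0.1475]
eef_rot: [2.218, 2.22, 0.004]
contact_force: [0.6, -0.4, -0.3]
width: 0.0433
```

```bash
cat > see.py <<'E'
from h import *
import sys
n=sys.argv[1]
W=r.snapshot("wrist");A=r.snapshot("side")
out=np.zeros((600,800,3),np.uint8)
w=cv2.resize(W["frame"],(400,300));out[:300,:400]=w
out[:300,400:]=cv2.resize(A["frame"],(400,300))
out[300:]=cv2.resize(A["frame"][130:340,140:420],(800,600))[:300] if 0 else 0
out[300:,:400]=cv2.resize(A["frame"][150:330,170:410],(400,300),interpolation=cv2.INTER_CUBIC)
S=r.snapshot("scene")
out[300:,400:]=cv2.resize(S["frame"][150:330,140:380],(400,300),interpolation=cv2.INTER_CUBIC)
cv2.imwrite(f"pics/{n}.png",out[:,:,::-1])
np.savez(f"{n}.npz",**W)
s=r.state();print(round(s["time_s"],2),s["tool_pos"].round(4),s["eef_rot"].round(3),s["contact_force"].round(1),s["width"].round(4))
E
python3 see.py p1
```

```text
Traceback (most recent call last):
  File "see.py", line 14, in <module>
    s=r.state();print(round(s["time_s"],2),s["tool_pos"].round(4),s["eef_rot"].round(3),s["contact_force"].round(1),s["width"].round(4))
                                                                                                                    ^^^^^^^^^^^^^^^^
AttributeError: 'float' object has no attribute 'round'
```

View pics/p1.png

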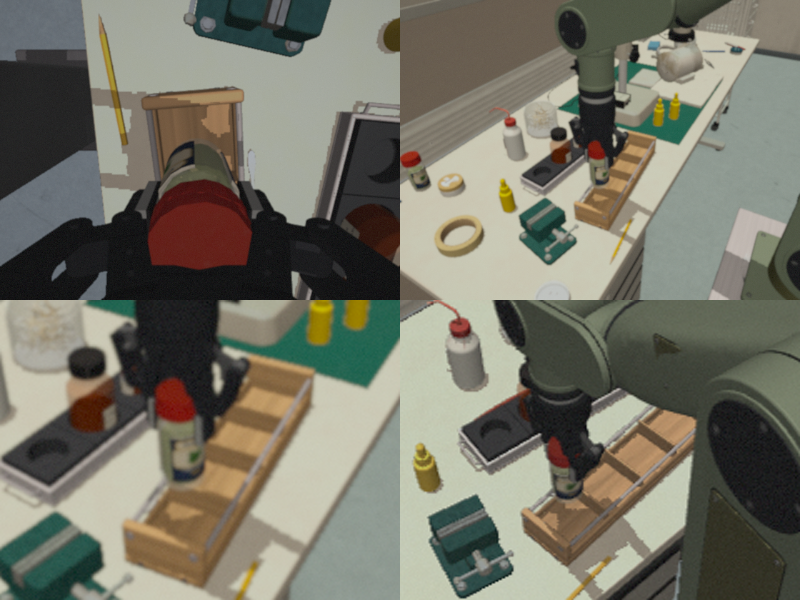

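```bash
sed -i 's/s\["width"\].round(4)/round(s["width"],4)/' see.py; python3 - <<'E'
from h import *
W=dict(np.load("p1.npz"))
f=W["frame"][100:230,170:370,::-1];cv2.imwrite("pics/p1c.png",cv2.resize(f,None,fx=4,fy=4,interpolation=cv2.INTER_CUBIC))
for X in [(.4617-.0157-.046,-.0948+.1733-.004,.056),(.4617-.0157+.046,-.0948+.1733+.004,.056),(.4509,.0247,.01)]: print(proj(W,X))
E
```

```text
[194.34991676 135.67770481]
[341.53661571 122.68855786]
[275.83758809 195.5609563 ]
```

View pics/p1c.png

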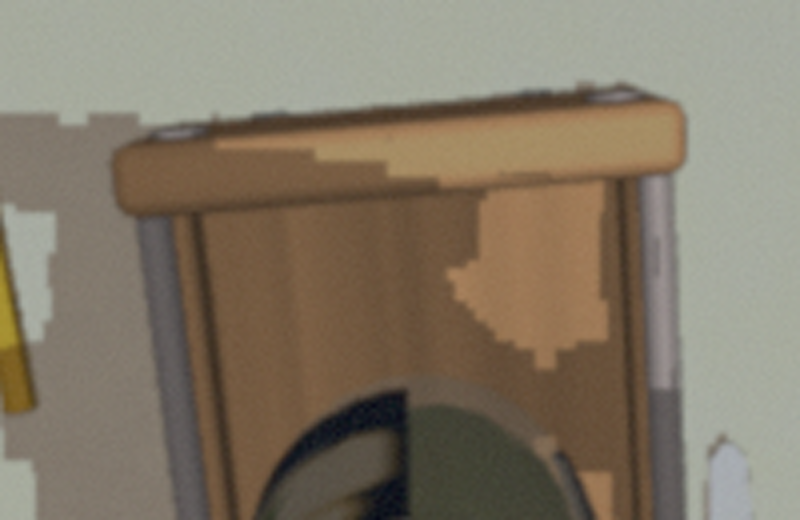

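{"method": "move_arm", "body": {"moves": [[[0, 0, 0, 0, 0, -30, 1], [0, 0, 0, 0, 0, -60, 1], [0, 0, 0, 0, 0, -75, 1], [0, 0, 0, 0, 0, -79, 1], [0, 0, 0, 0, 0, -82, 1], [0, 0, 0, 0, 0, -83, 1], [0, 0, 0, 0, 0, -84, 1], [0, 0, 0, 0, 0, -84, 1]]]}}

```text
time_s: 7.85
tool_pos: [0.4499, 0.0252, 0.0649]
eef_rot: [-2.216, -2.219, 0.008]
contact_force: [-14.0, 1.2, 26.8]
width: 0.0438
```

{"method": "move_arm", "body": {"moves": [[[0, 0, 0, 0, 0, 1, 1], [0, 0, 0, 0, 0, 2, 1], [0, 0, 0, 0, 0, 2, 1]]]}}

```text
time_s: 8.1
tool_pos: [0.4532, 0.0249, 0.0651]
eef_rot: [2.219, 2.221, 0.002]
contact_force: [0.7, 0.4, -1.1]
width: 0.043
```

{"method": "move_arm", "body": {"moves": [[[0, 0, 0, 0, 0, -1, 1], [0, 0, 0, 0, 0, -1, 1], [0, 0, 0, 0, 0, -1, 0.4], [0, 0, 0, 0, 0, -1, 0], [0, 0, 0, 0, 0, -1, -0.4], [0, 0, 0, 0, 0, -1, -0.8], [0, 0, 0, 0, 0, -1, -1], [0, 0, 0, 0, 0, -1, -1], [0, 0, 0, 0, 0, 40, -1], [0, 0, 0, 0, 0, 80, -1], [0, 0, 0, 0, 0, 117, -1], [0, 0, 0, 0, 0, 117, -1], [0, 0, 0, 0, 0, 117, -1]]]}}

```text
time_s: 9.18
tool_pos: [0.4537, 0.0248, 0.184]
eef_rot: [2.217, 2.219, 0.006]
contact_force: [0.0, -0.6, -1.8]
width: 0.0854
```

```bash
python3 see.py p2
```

```text
9.33 [0.4501 0.0252 0.1796] [-2.218 -2.22   0.003] [-0.7 -0.1 -0.1] 0.085
```

View pics/p2.png

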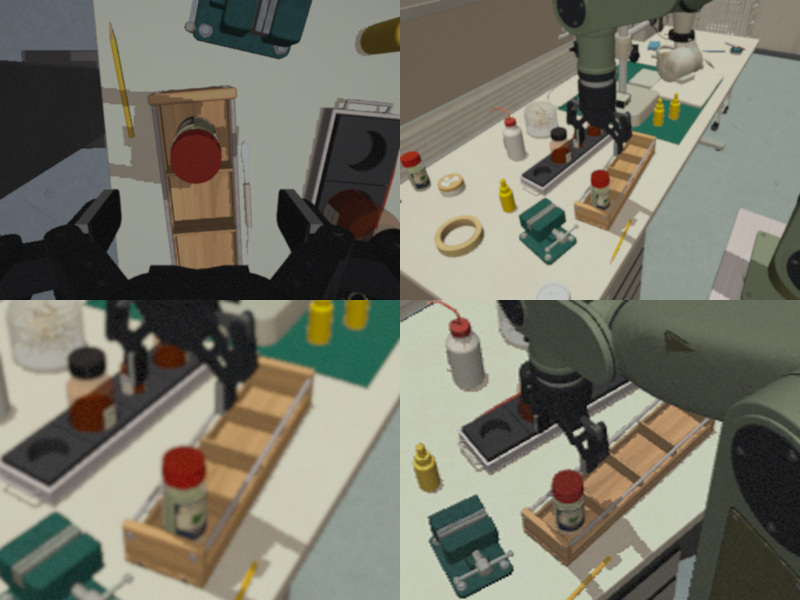

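{"method": "move_arm", "body": {"moves": [[[0, 0, 0, 35, -18, 0, -1], [0, 0, 0, 75, -38, 0, -1], [0, 0, 0, 110, -57, 0, -1], [0, 0, 0, 150, -77, 0, -1], [0, 0, 0, 180, -92, 0, -1], [0, 0, 0, 191, -98, 0, -1], [0, 0, 0, 191, -98, 0, -1], [0, 0, 0, 191, -98, 0, -1]]]}}

```text
time_s: 10.0
tool_pos: [0.6411, -0.0728, 0.1781]
eef_rot: [-2.218, -2.218, 0.004]
contact_force: [-1.4, 0.4, 0.4]
width: 0.0854
```

```bash
python3 - <<'E'
from h import *
W=r.snapshot("wrist");np.savez("w3.npz",**W);cv2.imwrite("pics/w3.png",W["frame"][:,:,::-1])
s=r.state();print(s["time_s"],s["tool_pos"],s["eef_rot"])
for q in ["large_bottle","foam_large_bottle","foam_powder_jar"]:
    for d in r.place_of("wrist",q): print(q,d,atz(W,d["at"],.01 if q[0]=="l" else .004))
E
```

```text
10.05 [ 0.64054143 -0.07225331  0.17869017] [-2.21697325 -2.21918551  0.00401773]
large_bottle {'at': [279.6, 184.5], 'confidence': 0.6} [ 0.64036073 -0.0702033   0.01      ]
foam_powder_jar {'at': [289.1, 89.0], 'confidence': 0.98} [0.64806873 0.00863131 0.004     ]
```

View pics/w3.png

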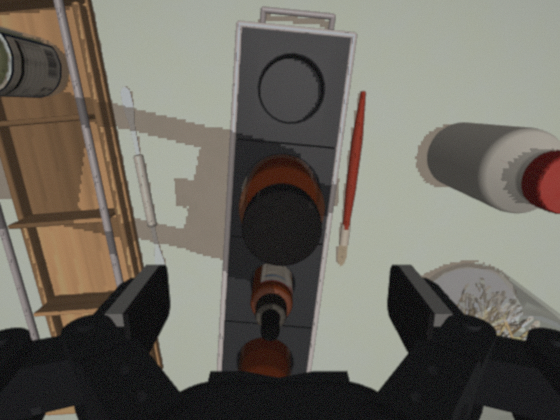

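The black cap at (282,224) is centred between the fingers, with the dropper at (270,300) next to it and the empty jar pocket at (291,88). Descending.

{"method": "move_arm", "body": {"moves": [[[0, 0, 0, 0, 1, -40, -1], [0, 0, 0, 0, 1, -80, -1], [0, 0, 0, 0, 1, -115, -1], [0, 0, 0, 0, 1, -120, -1], [0, 0, 0, 0, 1, -120, -1], [0, 0, 0, 0, 1, -120, 0.3], [0, 0, 0, 0, 1, -120, 1], [0, 0, 0, 0, 1, -120, 1], [0, 0, 0, 0, 1, -120, 1], [0, 0, 0, 0, 1, -120, 1], [0, 0, 0, 0, 1, -120, 1]]]}}

```text
time_s: 11.12
tool_pos: [0.6448, -0.0725, 0.0654]
eef_rot: [2.217, 2.219, 0.005]
contact_force: [-2.0, 0.6, 6.5]
width: 0.0575
```

{"method": "move_arm", "body": {"moves": [[[0, 0, 0, 0, 0, 20, 1], [0, 0, 0, 0, 0, 50, 1], [0, 0, 0, 0, 0, 80, 1], [0, 0, 0, -20, 2, 85, 1], [0, 0, 0, -60, 5, 85, 1], [0, 0, 0, -100, 9, 85, 1], [0, 0, 0, -135, 13, 85, 1], [0, 0, 0, -165, 16, 85, 1], [0, 0, 0, -181, 17, 85, 1], [0, 0, 0, -184, 17, 85, 1], [0, 0, 0, -184, 17, 85, 1], [0, 0, 0, -184, 17, 60, 1], [0, 0, 0, -184, 17, 35, 1], [0, 0, 0, -184, 17, 18, 1], [0, 0, 0, -184, 17, 12, 1], [0, 0, 0, -184, 17, 12, 1]]]}}

```text
time_s: 12.45
tool_pos: [0.4587, -0.0549, 0.0722]
eef_rot: [-2.219, -2.221, 0.001]
contact_force: [-0.3, -0.3, -1.7]
width: 0.0573
```

```bash
python3 see.py p3
```

```text
12.6 [ 0.4605 -0.0555  0.0747] [2.218e+00 2.221e+00 2.000e-03] [ 1.  -0.8 -0.9] 0.0572
```

View pics/p3.png

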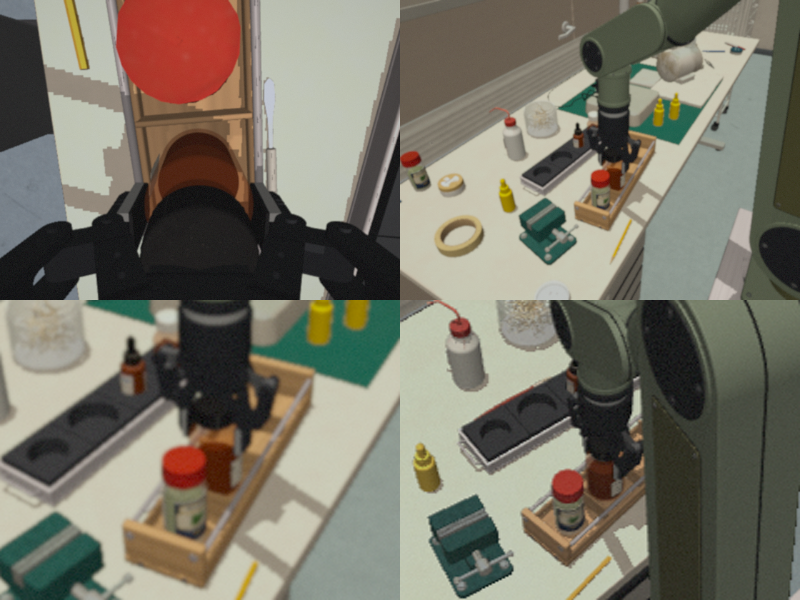

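{"method": "move_arm", "body": {"moves": [[[0, 0, 0, 0, 0, -5, 1], [0, 0, 0, 0, 0, -8, 1], [0, 0, 0, 0, 0, -9, 1], [0, 0, 0, 0, 0, -10, 1], [0, 0, 0, 0, 0, -10, 1], [0, 0, 0, 0, 0, -10, 1]]]}}

```text
time_s: 13.1
tool_pos: [0.4595, -0.0552, 0.0654]
eef_rot: [2.219, 2.222, 0.001]
contact_force: [-2.7, 1.4, 10.9]
width: 0.0575
```

Resting on the floor with 11 N. Release and go up.

{"method": "move_arm", "body": {"moves": [[[0, 0, 0, 0, 0, 0, 0.2], [0, 0, 0, 0, 0, 0, -0.3], [0, 0, 0, 0, 0, 0, -0.7], [0, 0, 0, 0, 0, 0, -1], [0, 0, 0, 0, 0, 0, -1], [0, 0, 0, 0, 0, 0, -1], [0, 0, 0, 0, 0, 40, -1], [0, 0, 0, 0, 0, 80, -1], [0, 0, 0, 0, 0, 118, -1], [0, 0, 0, 40, -21, 118, -1], [0, 0, 0, 75, -41, 118, -1], [0, 0, 0, 110, -60, 118, -1], [0, 0, 0, 145, -79, 118, -1], [0, 0, 0, 170, -93, 118, -1], [0, 0, 0, 174, -96, 118, -1], [0, 0, 0, 174, -96, 118, -1], [0, 0, 0, 174, -96, 118, -1]]]}}

```text
time_s: 14.52
tool_pos: [0.6315, -0.1505, 0.1802]
eef_rot: [-2.219, -2.221, 0.001]
contact_force: [-0.1, -0.4, 0.5]
width: 0.0853
```

```bash
python3 see.py p4; python3 - <<'E'
from h import *
W=dict(np.load("p4.npz"));cv2.imwrite("pics/w4.png",W["frame"][:,:,::-1])
for z in (.112,.01): print(proj(W,[.632,-.151,z]))
for d in r.place_of("wrist","dropper_bottle"): print(d,atz(W,d["at"],.01))
E
```

```text
14.67 [ 0.6313 -0.15    0.1811] [-2.219e+00 -2.222e+00  1.000e-03] [-0.   0.4 -0.7] 0.0856
[280.67964148 223.44664449]
[280.31833484 187.42143882]
{'at': [286.8, 188.7], 'confidence': 0.72} [ 0.63765712 -0.15213197  0.01      ]
```

View pics/p4.png

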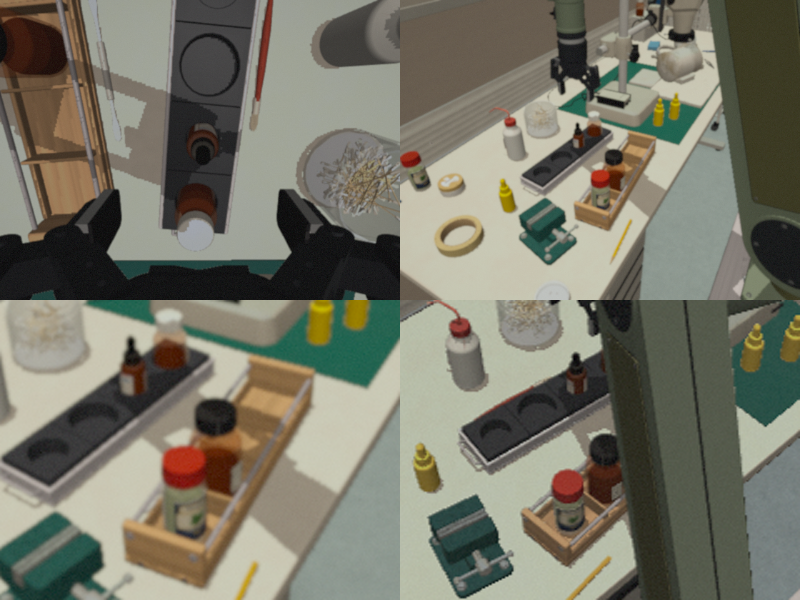

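View pics/w4.png

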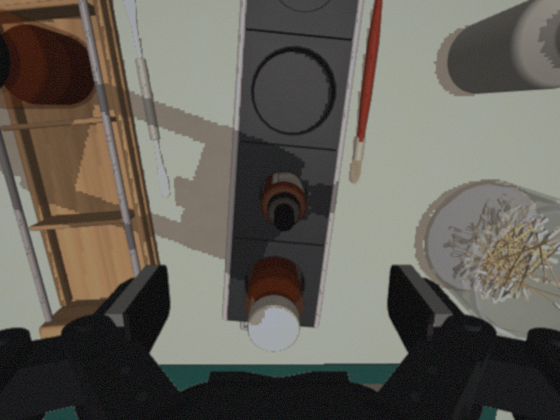

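{"method": "move_arm", "body": {"moves": [[[0, 0, 0, 2, 1, -35, -1], [0, 0, 0, 2, 1, -70, -1], [0, 0, 0, 2, 1, -88, -0.5], [0, 0, 0, 2, 1, -91, 0], [0, 0, 0, 2, 1, -91, 0.3], [0, 0, 0, 2, 1, -91, 0.6], [0, 0, 0, 2, 1, -91, 1], [0, 0, 0, 2, 1, -91, 1], [0, 0, 0, 2, 1, -91, 1], [0, 0, 0, 2, 1, -91, 1], [0, 0, 0, 2, 1, -91, 1]]]}}

```text
time_s: 15.63
tool_pos: [0.6361, -0.1507, 0.0932]
eef_rot: [2.218, 2.22, 0.003]
contact_force: [-0.9, -0.4, 5.9]
width: 0.0102
```

```bash
python3 see.py p5
```

```text
15.78 [ 0.6361 -0.1506  0.0932] [2.217 2.22  0.003] [-2.   0.3  6.4] 0.0096
```

View pics/p5.png

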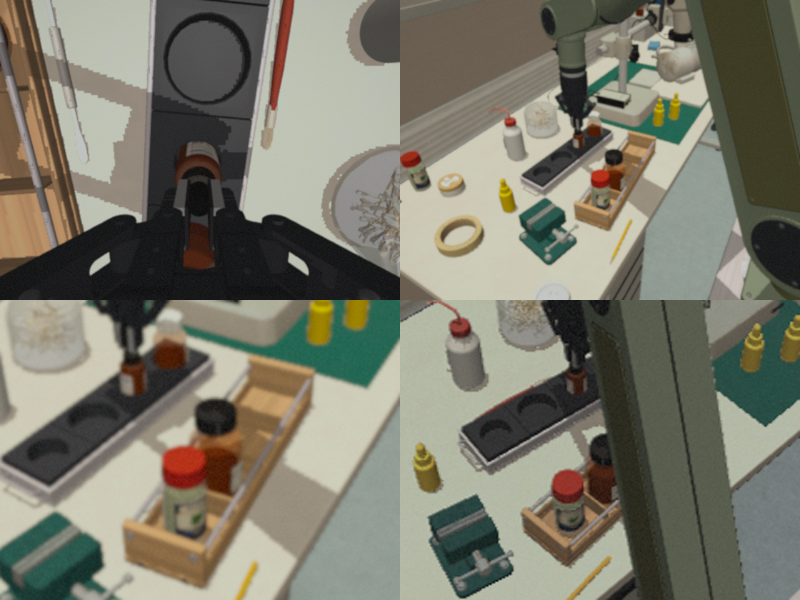

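{"method": "move_arm", "body": {"moves": [[[0, 0, 0, 0, 0, 15, 1], [0, 0, 0, 0, 0, 40, 1], [0, 0, 0, 0, 0, 70, 1], [0, 0, 0, -10, 1, 85, 1], [0, 0, 0, -40, 4, 85, 1], [0, 0, 0, -75, 7, 85, 1], [0, 0, 0, -110, 10, 85, 1], [0, 0, 0, -140, 13, 85, 1], [0, 0, 0, -160, 15, 85, 1], [0, 0, 0, -168, 15, 85, 1], [0, 0, 0, -169, 15, 85, 1], [0, 0, 0, -169, 15, 85, 1], [0, 0, 0, -169, 15, 85, 1]]]}}

```text
time_s: 16.87
tool_pos: [0.467, -0.1355, 0.1759]
eef_rot: [2.219, 2.221, 0.001]
contact_force: [-0.2, -0.4, -0.2]
width: 0.01
```

```bash
python3 see.py p6
```

```text
17.02 [ 0.4666 -0.1352  0.1754] [2.22  2.223 0.   ] [-0.  -1.4 -1.1] 0.0099
```

View pics/p6.png

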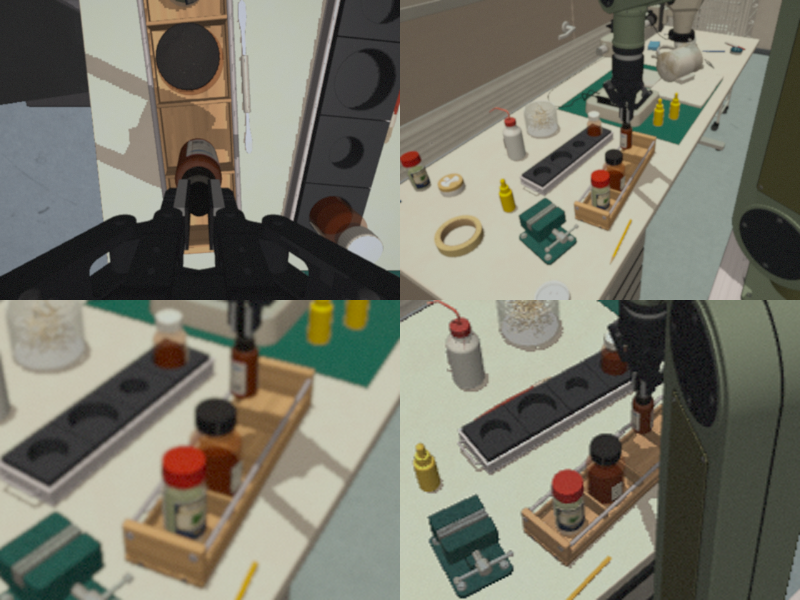

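{"method": "move_arm", "body": {"moves": [[[0, 0, 0, 0, 0, -30, 1], [0, 0, 0, 0, 0, -58, 1], [0, 0, 0, 0, 0, -70, 1], [0, 0, 0, 0, 0, -75, 1], [0, 0, 0, 0, 0, -79, 1], [0, 0, 0, 0, 0, -81, 1], [0, 0, 0, 0, 0, -82, 1], [0, 0, 0, 0, 0, -82, 1], [0, 0, 0, 0, 0, -82, 1]]]}}

```text
time_s: 17.77
tool_pos: [0.4663, -0.1353, 0.0943]
eef_rot: [2.219, 2.221, 0.001]
contact_force: [-0.2, -0.3, 0.8]
width: 0.0098
```

{"method": "move_arm", "body": {"moves": [[[0, 0, 0, 0, 0, -0.5, 1], [0, 0, 0, 0, 0, -1, 1], [0, 0, 0, 0, 0, -1, 1], [0, 0, 0, 0, 0, -1, 1]]]}}

```text
time_s: 18.1
tool_pos: [0.4661, -0.1353, 0.0931]
eef_rot: [2.219, 2.221, 0.001]
contact_force: [-0.7, 0.6, 2.8]
width: 0.0104
```

{"method": "move_arm", "body": {"moves": [[[0, 0, 0, 0, 0, 0, 0.8], [0, 0, 0, 0, 0, 0, 0.5], [0, 0, 0, 0, 0, 0, 0.2], [0, 0, 0, 0, 0, 0, 0], [0, 0, 0, 0, 0, 0, 0], [0, 0, 0, 0, 0, 30, -0.3], [0, 0, 0, 0, 0, 60, -1], [0, 0, 0, 0, 0, 89, -1], [0, 0, 0, 30, -18, 89, -1], [0, 0, 0, 65, -39, 89, -1], [0, 0, 0, 100, -60, 89, -1], [0, 0, 0, 135, -81, 89, -1], [0, 0, 0, 158, -95, 89, -1], [0, 0, 0, 162, -98, 89, -1], [0, 0, 0, 162, -98, 89, -1], [0, 0, 0, 162, -98, 89, -1]]]}}

```text
time_s: 19.43
tool_pos: [0.6266, -0.2324, 0.1802]
eef_rot: [-2.219, -2.221, 0.001]
contact_force: [-1.3, 0.7, 0.1]
width: 0.0856
```

```bash
python3 see.py p7; python3 - <<'E'
from h import *
W=dict(np.load("p7.npz"));cv2.imwrite("pics/w7.png",W["frame"][:,:,::-1])
for X in [(.627,-.233,.102),(.650,-.233,.102),(.627,-.233,.01)]: print(proj(W,X))
E
```

```text
19.58 [ 0.6264 -0.2319  0.1812] [-2.219 -2.222  0.   ] [ 0.2 -0.3  0.2] 0.0852
[280.50625628 218.72389038]
[317.04438436 218.78407958]
[280.20992409 187.56593707]
```

View pics/p7.png

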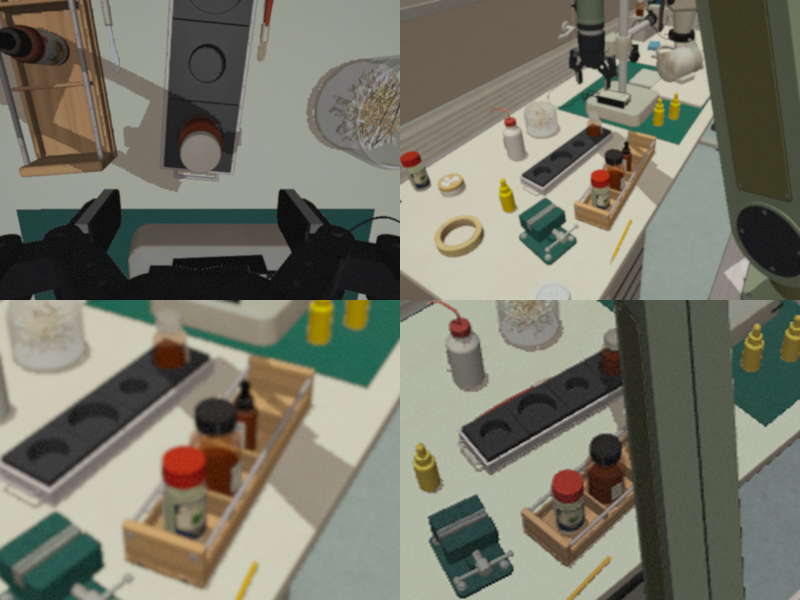

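View pics/w7.png

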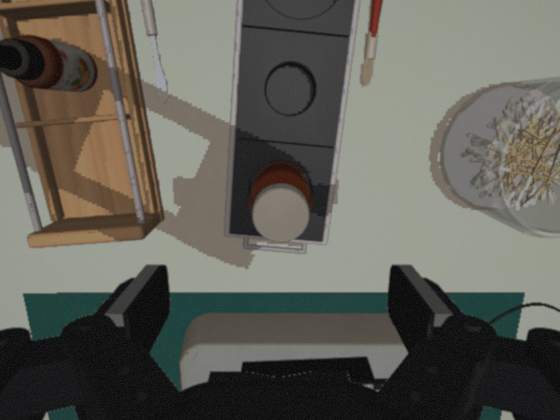

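{"method": "move_arm", "body": {"moves": [[[0, 0, 0, 0, 2, -40, -1], [0, 0, 0, 0, 2, -80, -1], [0, 0, 0, 0, 2, -115, -1], [0, 0, 0, 0, 2, -128, -1], [0, 0, 0, 0, 2, -130, -1], [0, 0, 0, 0, 2, -130, 0], [0, 0, 0, 0, 2, -130, 0.5], [0, 0, 0, 0, 2, -130, 1], [0, 0, 0, 0, 2, -130, 1], [0, 0, 0, 0, 2, -130, 1], [0, 0, 0, 0, 2, -130, 1], [0, 0, 0, 0, 2, -130, 1]]]}}

```text
time_s: 20.58
tool_pos: [0.6299, -0.2322, 0.0551]
eef_rot: [2.216, 2.218, 0.003]
contact_force: [-0.4, 0.4, 6.2]
width: 0.0452
```

{"method": "move_arm", "body": {"moves": [[[0, 0, 0, 0, 0, 20, 1], [0, 0, 0, 0, 0, 50, 1], [0, 0, 0, 0, 0, 80, 1], [0, 0, 0, -20, 2, 85, 1], [0, 0, 0, -55, 5, 85, 1], [0, 0, 0, -90, 9, 85, 1], [0, 0, 0, -120, 13, 85, 1], [0, 0, 0, -143, 16, 85, 1], [0, 0, 0, -152, 17, 85, 1], [0, 0, 0, -154, 17, 85, 1], [0, 0, 0, -154, 17, 85, 1], [0, 0, 0, -154, 17, 60, 1], [0, 0, 0, -154, 17, 45, 1], [0, 0, 0, -154, 17, 45, 1]]]}}

```text
time_s: 21.75
tool_pos: [0.4728, -0.2129, 0.0935]
eef_rot: [-2.216, -2.219, 0.001]
contact_force: [-0.6, 0.7, -1.7]
width: 0.0456
```

```bash
python3 see.py p8
```

```text
21.9 [ 0.4749 -0.2145  0.097 ] [2.219e+00 2.222e+00 1.000e-03] [-0.  -0.4 -2. ] 0.0458
```

View pics/p8.png

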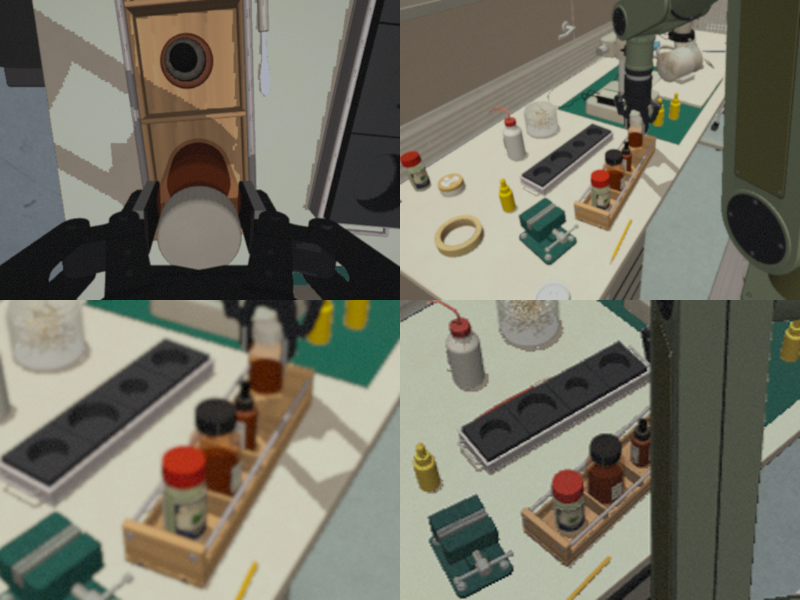

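{"method": "move_arm", "body": {"moves": [[[0, 0, 0, 0, 0, -20, 1], [0, 0, 0, 0, 0, -32, 1], [0, 0, 0, 0, 0, -37, 1], [0, 0, 0, 0, 0, -40, 1], [0, 0, 0, 0, 0, -42, 1], [0, 0, 0, 0, 0, -43, 1], [0, 0, 0, 0, 0, -43, 1], [0, 0, 0, 0, 0, -43, 1]]]}}

```text
time_s: 22.57
tool_pos: [0.4735, -0.2139, 0.0552]
eef_rot: [-2.22, -2.222, 0.0]
contact_force: [-4.2, 2.9, 8.7]
width: 0.046
```

Floor contact. Release, rise, and move off a little to look.

{"method": "move_arm", "body": {"moves": [[[0, 0, 0, 0, 0, 0, 0.4], [0, 0, 0, 0, 0, 0, 0], [0, 0, 0, 0, 0, 0, -0.4], [0, 0, 0, 0, 0, 0, -0.8], [0, 0, 0, 0, 0, 0, -1], [0, 0, 0, 0, 0, 0, -1], [0, 0, 0, 0, 0, 0, -1], [0, 0, 0, 0, 0, 40, -1], [0, 0, 0, 0, 0, 80, -1], [0, 0, 0, 0, 0, 120, -1], [0, 0, 0, 0, 0, 160, -1], [0, 0, 0, 0, 10, 200, -1], [0, 0, 0, 0, 30, 240, -1], [0, 0, 0, 0, 60, 260, -1], [0, 0, 0, 0, 90, 270, -1], [0, 0, 0, 0, 90, 270, -1], [0, 0, 0, 0, 90, 270, -1]]]}}

```text
time_s: 23.98
tool_pos: [0.4739, -0.123, 0.3244]
eef_rot: [2.215, 2.224, 0.001]
contact_force: [0.5, -0.3, -0.1]
width: 0.0857
```

```bash
python3 see.py p9
```

```text
24.13 [ 0.4729 -0.1244  0.3219] [-2.22e+00 -2.22e+00  2.00e-03] [-0.5 -0.4 -0.3] 0.0855
```

View pics/p9.png

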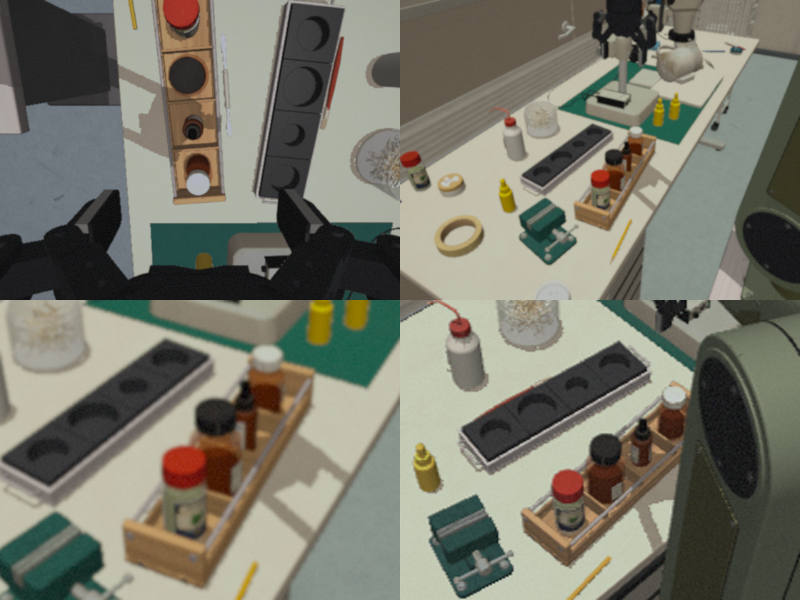

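All four bottles stand upright in the rack in the right order. In the wrist view they are at (182,15), (187,75), (193,127) and (197,175). The tray pockets are empty and the gripper is well clear.

```bash
python3 -c "
from bench import r
print(r.close_job())"
```

```text
the job is handed in; nothing more can be done
None
```

I moved all four bottles into the rack in tray order, left to right: red-capped jar, large amber bottle, brown dropper bottle, small white-capped bottle. Each was lowered until the wrist force showed it touching the floor, then released. I handed the job in at about 24 s of robot time.

- **Final check:** the last scene, side and wrist pictures show every bottle upright in its own compartment and the tray pockets empty. The gripper was open and clear, with no contact force.
- **Highest force:** the jar was pressed onto the rack floor with about 27 N upward and 14 N sideways. I backed off 1–2 mm before letting go. The other three touched down with 3 to 11 N.
- **Disagreements:** my first triangulated cap heights were up to 14 mm too high because I had misread some pixels. After correcting them, the heights were 5 to 7 mm below the given values, and I used the given ones.

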